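# Make up two baking kits from the bench stock

### The arm

A 6-joint arm with a two-finger parallel gripper is mounted at the origin on the work surface. World frame = base frame: x ahead of the robot, y to its left, z up, the work surface at z = 0. Lengths are in mm, angles in rad, forces in N, time in s.
With the tool pointing down it reaches from about 275 to 825 mm from the base axis. Payload 4.9 kg.
Tool frame: the origin (TCP) lies at the very end of the fingers, on their centre line; the grasp point (between the pads) lies 19 mm behind it; z points along the fingers, y is the direction in which the jaws open and shut (so a half turn about z gives the same grasp; the last joint's range is limited). The gripper opens to 85 mm and grips with 20 to 120 N. Pads are 22 mm wide; open, the fingers measure 114 mm over their backs; the gripper's body (76 mm by 85 mm) begins 54 mm behind the grasp point. The pads swing forward as they close: fully open they stand 13 mm farther back than shut.
Start: joints at [1.019, 0.326, -0.193, 1.052, 0, 1.437], TCP at [223.159, 502.711, 231.281] pointing down, gripper open.
Joint ranges: [-2.65, 2.65], [-0.97, 1.79], [-1.3, 1.35], [-1.93, 2.1], [-1.47, 1.37], [-3.14, 3.14]. Speed limits (rad/s): [2.57, 2.57, 3.14, 3.14, 3.14, 3.14].

### API

Orientations are given as [roll, pitch, yaw] about the fixed x, y, z axes, in that order (R = Rz(yaw) Ry(pitch) Rx(roll)).
In Python, from bench import bot, solve_ik, imaging gives the robot as it stands. Calls block until the motion is done:
- bot.move_ptp(position, orientation): joint-space move of the TCP to a pose.
- bot.movel(position, rot=None, max_speed=150, threshold=None): straight line of the TCP; rot=None keeps the orientation; max_speed is the mean speed in mm/s. With threshold (N) it stops when the force on the tool has changed by that much, and returns True; else False.
- bot.move_j(angles): joint-space move.
- bot.grip(opening, effort=None): opening from 0.0 (shut) to 1.0 (fully open); effort is the grip in N (None keeps the last); returns when the fingers have stopped.
- bot.dwell(seconds).
- solve_ik(position, orientation): joint angles nearest the present ones, or None.
- bot.get_state(): the state.
- imaging.capture(name): name is "scene" or "side" or "wrist"; returns the picture (384x512x3 uint8, blue, green, red); there is no depth.
- imaging.camera_model(name): a dict with "K" (3x3 intrinsics, pixels), "position" and "rotation" of the camera in the world. Camera axes: x right, y up, looking along -z (the intrinsics and any distortion apply to the point x, -y, -z); pixel columns grow to the right and rows downward; lengths in mm; the calibration is good to about 2 mm. A picture is of the moment at which its call begins: read the wrist's pose just before it. camera_model takes no time and is no camera call; for the wrist camera it gives the pose at the moment of the call.
A pose or a line that the arm cannot do raises bot.IKError and nothing moves.
- bot.sign_off(): hands the job in, once; it reports no verdict.
The state is a dict: "t": time; "qpos": joint angles; "joint_velocities": joint speeds; "effort": joint torques, N m; "tcp_pos": TCP position; "orientation": TCP orientation; "contact_force": force on the tool from outside, world axes, zero at the start; "wrist_torque": the same for the moment, N m; "opening": opening from 0.0 (shut) to 1.0 (fully open).
Only numpy, scipy, OpenCV 4.12 (cv2) and the standard library are available. Lean on these libraries where they do the work, as an engineer would, in place of code of your own. Each camera call takes 0.05 s, during which the arm holds its last target. There are 200 camera calls.

### The job

Make up the two baking kits from the stock in the middle of the bench: the red-lidded jar, the white-capped bottle and the dough cutter go into the blue tray, the green-lidded jar and the yellow tin into the white tray. Each thing must stand upright on the tray's floor in a compartment of its own; any compartment will do. Leave the blue-lidded jar, the black-capped bottle and the grey tin standing where they are.

Things in the scene. Friction and masses are not known exactly. Their poses are not given: they have to be found in the camera images.
- tray_blue: blue plastic kit tray, fixed to the bench, open on top, 278 mm along its x, 98 mm along its y, 16 mm high; one of the two long trays at the left and right of the stock, either side. Origin at the centre of its underside; z up. Its inner floor is 4 mm above the origin; outer walls and the two dividers are 4 mm thick and 16 mm high. Three compartments in a row along x, each 87 mm (x) by 90 mm (y), centred at x = -91, 0 and +91 mm, y = 0.
- tray_white: white plastic kit tray, fixed to the bench, open on top, 278 mm along its x, 98 mm along its y, 16 mm high; one of the two long trays at the left and right of the stock, either side. Origin at the centre of its underside; z up. Its inner floor is 4 mm above the origin; outer walls and the two dividers are 4 mm thick and 16 mm high. Three compartments in a row along x, each 87 mm (x) by 90 mm (y), centred at x = -91, 0 and +91 mm, y = 0.
- jar_red_mid (a point): small round amber spice jar with a paper label and a red lid, 44 mm in diameter, 72 mm high, about 150 g, standing upright among the stock. The point is its centre, half-way up (36 mm above its underside); z up. For the blue tray.
- jar_green_mid (a point): small round amber spice jar with a paper label and a green lid, 44 mm in diameter, 72 mm high, about 150 g, standing upright among the stock. The point is its centre, half-way up (36 mm above its underside); z up. For the white tray.
- jar_blue_mid (a point): small round amber spice jar with a paper label and a blue lid, 44 mm in diameter, 72 mm high, about 150 g, standing upright among the stock. The point is its centre, half-way up (36 mm above its underside); z up. It stays where it is.
- bottle_white_mid (a point): small round amber flavouring bottle with a white cap, body 40 mm in diameter up to 56 mm, then a shoulder and a 28 mm cap, 88 mm high in all, about 120 g, standing upright among the stock. The point is its centre, half-way up (44 mm above its underside); z up. For the blue tray.
- bottle_black_mid (a point): small round amber flavouring bottle with a black cap, body 40 mm in diameter up to 56 mm, then a shoulder and a 28 mm cap, 88 mm high in all, about 120 g, standing upright among the stock. The point is its centre, half-way up (44 mm above its underside); z up. It stays where it is.
- tin_yellow_mid (a point): round yellow baking-powder tin with a paper band round it, 53 mm in diameter, 78 mm high, about 200 g, standing upright among the stock. The point is its centre, half-way up (39 mm above its underside); z up. For the white tray.
- tin_grey_mid (a point): round grey baking-powder tin with a paper band round it, 53 mm in diameter, 78 mm high, about 200 g, standing upright among the stock. The point is its centre, half-way up (39 mm above its underside); z up. It stays where it is.
- cutter_grip (a point): dough cutter: an open steel ring 64 mm in diameter and 32 mm high, with a horizontal dark wooden grip bar above it on two thin uprights; 69 mm high in all, about 120 g. The point is the middle of the grip bar, 62 mm above the cutter's lower edge; the bar is 14 mm thick and 60 mm long and lies along the point's x; pinch it across y. Below the bar there is 23 mm of free space above the ring. z up. For the blue tray.

How it is judged:
By the outcome, as a careful person would: the job done as asked, in the order asked, and still so for the second after the job is handed in, with the robot touching nothing.
It also fails if it takes over 141 s, if anything falls off the work surface, if the arm or the gripper's body presses on something with over 40 N, if the wrist force passes 120 N, or if a joint passes its speed limit or range.

## Working session

There is one attempt and no reset: what is moved stays moved. The work goes in short steps, each a Python script; the robot and the scene stay as the last script left them, time stands still between calls to the robot, and variables do not carry over. Pictures are saved under pics/ and viewed, about 12 in all and at most 16, crops included, and the job is handed in when it is done.

```bash
ls; mkdir -p pics
python3 - <<'E'
from bench import bot,imaging
import cv2,numpy as np
for n in("scene","side","wrist"):
    cv2.imwrite(f"pics/{n}0.png",imaging.capture(n)); c=imaging.camera_model(n)
    print(n,{k:(np.round(v,3).tolist() if not isinstance(v,str) else v) for k,v in c.items()})
print(bot.get_state())
a=cv2.imread("pics/scene0.png");b=cv2.imread("pics/side0.png")
E
```

```text
pics
scene {'K': [[417.568, 0.0, 253.926], [0.0, 417.568, 191.812], [0.0, 0.0, 1.0]], 'position': [1155.388, 497.705, 919.276], 'rotation': [0.756, -0.008, 2.291]}
side {'K': [[399.234, 0.0, 254.805], [0.0, 399.234, 195.133], [0.0, 0.0, 1.0]], 'position': [474.734, -640.599, 726.195], 'rotation': [0.79, -0.02, -0.128]}
wrist {'K': [[308.337, 0.0, 258.954], [0.0, 308.337, 197.522], [0.0, 0.0, 1.0]], 'position': [160.8, 530.326, 373.955], 'rotation': [-0.267, 0.002, 1.154]}
{'t': 0.15, 'qpos': array([ 1.01880613e+00,  3.26787701e-01, -1.93356890e-01,  1.05199244e+00,
        3.91228177e-06,  1.43657922e+00]), 'joint_velocities': array([ 0.00069284, -0.00052511,  0.00248171,  0.00102622, -0.00054064,
        0.00119757]), 'effort': array([ 1.38564821e-03, -4.43703747e+01,  2.62663507e+01,  1.04812984e-02,
       -8.54535983e-05, -2.38108873e-05]), 'tcp_pos': array([222.91291322, 502.3193122 , 230.67302272]), 'orientation': array([-3.14026453e+00, -1.83282748e-04,  2.72381944e+00]), 'contact_force': array([-0.26883143, -0.02967563,  0.31633777]), 'wrist_torque': array([ 0.01726795,  0.03125222, -0.02357949]), 'opening': 0.9990285318577304}
```

View pics/scene0.png

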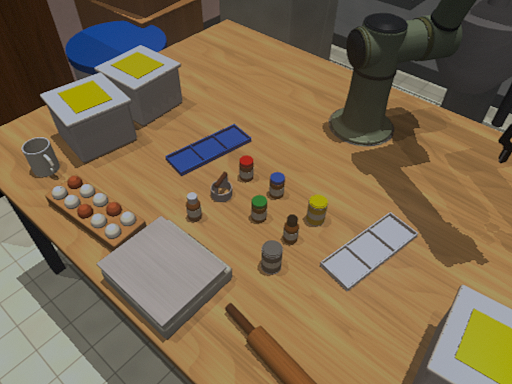

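View pics/side0.png

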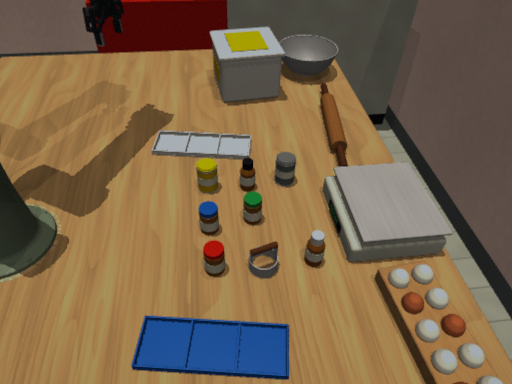

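View pics/wrist0.png

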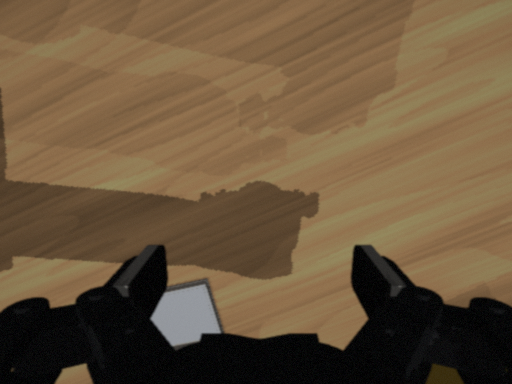

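The overhead views agree. In the scene image the lids are red (246,161), blue (277,178), green (259,202), yellow (317,202), white (192,199), black (292,221) and grey (272,249), with the cutter bar at (221,183). In the side image they are red (214,249), blue (209,210), green (253,200), yellow (207,164), white (317,237), black (248,164) and grey (286,158), with the bar at (264,249). The blue tray is on the right (−y) and the white tray on the left. The wrist view shows only the bench and one end of the white tray.

```bash
cat > h.py <<'E'
import cv2,numpy as np
from scipy.spatial.transform import Rotation as Ro
def rays(c,uv):
    uv=np.atleast_2d(uv).astype(float); K=c["K"]; K=np.array(K)
    d=np.c_[(uv[:,0]-K[0,2])/K[0,0],-(uv[:,1]-K[1,2])/K[1,1],-np.ones(len(uv))]
    return np.array(c["position"]),d@Ro.from_euler("xyz",c["rotation"]).as_matrix().T
def onplane(c,uv,z):
    o,d=rays(c,uv); return o+d*((z-o[2])/d[:,2:])
def tri(c1,u1,c2,u2):
    A=np.zeros((3,3));b=np.zeros(3);L=[]
    for c,u in((c1,u1),(c2,u2)):
        o,d=rays(c,u);d=d[0]/np.linalg.norm(d[0]);P=np.eye(3)-np.outer(d,d);A+=P;b+=P@o;L.append((P,o))
    x=np.linalg.solve(A,b); return x,[np.linalg.norm(P@(x-o)) for P,o in L]
def proj(c,p):
    K=np.array(c["K"]);q=(np.atleast_2d(p)-c["position"])@Ro.from_euler("xyz",c["rotation"]).as_matrix()
    return np.c_[K[0,0]*q[:,0]/-q[:,2]+K[0,2],K[1,1]*q[:,1]/q[:,2]+K[1,2]]
HSV={"red":((0,150,60),(6,255,255)),"green":((50,120,40),(80,255,255)),"blue":((105,130,50),(125,255,255)),
"yellow":((24,150,80),(34,255,255)),"white":((0,0,120),(180,45,255)),"grey":((0,0,50),(180,45,140)),"black":((0,0,0),(180,255,45)),"wood":((0,60,20),(14,255,95))}
def mask(im,col):
    h=cv2.cvtColor(im,cv2.COLOR_BGR2HSV); return cv2.inRange(h,*HSV[col])
def comp(m,uv,rad=14):
    n,l,s,ce=cv2.connectedComponentsWithStats(m)
    ok=[i for i in range(1,n) if s[i,4]>12 and np.hypot(*(ce[i]-uv))<rad]
    if not ok: return None
    i=max(ok,key=lambda i:s[i,4]); return (l==i).astype(np.uint8),ce[i],s[i,4]
E
python3 - <<'E'
from h import *
from bench import imaging
C={n:imaging.camera_model(n) for n in("scene","side")}
I={n:cv2.imread(f"pics/{n}0.png") for n in C}
pts={"red":((246,161),(214,249)),"blue":((277,178),(209,210)),"green":((259,202),(253,200)),"yellow":((317,202),(207,164)),"white":((192,199),(317,237)),"black":((292,221),(248,164)),"grey":((272,249),(286,158)),"wood":((221,183),(264,249))}
for k,(a,b) in pts.items():
    r=[]
    for n,u in(("scene",a),("side",b)):
        q=comp(mask(I[n],k),u)
        r.append(q[1] if q else np.array(u)); print(k,n,q and (q[1].round(1).tolist(),int(q[2])),end=" ")
    x,e=tri(C["scene"],r[0],C["side"],r[1]); print(x.round(1),np.round(e,1))
for col,u,v in(("blue",(209,149),(213,347)),("white",(370,250),(203,145))):
    for n,w in(("scene",u),("side",v)):
        m=cv2.morphologyEx(mask(I[n],col),cv2.MORPH_CLOSE,np.ones((7,7)))
        q=comp(m,w,25)
        if not q: print(col,n,None);continue
        ct=max(cv2.findContours(q[0],0,2)[0],key=cv2.contourArea); hull=cv2.convexHull(ct)
        ap=cv2.approxPolyDP(hull,6,True)[:,0]
        P=onplane(C[n],ap,16)[:,:2]
        R=cv2.minAreaRect(onplane(C[n],hull[:,0],16)[:,:2].astype(np.float32))
        print(col,n,int(q[2]),ap.tolist(),P.round(0).tolist(),R)
E
```

```text
red scene ([245.9, 161.0], 125) red side ([213.4, 249.8], 311) [ 467.2 -130.6   66.2] [0.9 0.9]
blue scene ([277.1, 177.0], 102) blue side ([207.6, 209.2], 235) [460.  -15.8  68. ] [1.6 1.6]
green scene ([259.0, 200.8], 129) green side ([252.5, 199.0], 222) [564.8   5.3  67.9] [1.4 1.4]
yellow scene ([318.1, 201.3], 221) yellow side ([206.1, 164.6], 235) [463.5 131.1  74.7] [1. 1.]
white scene ([191.4, 195.5], 61) white side ([317.8, 234.7], 102) [ 684.7 -132.7   87.6] [0.5 0.5]
black scene None black side ([247.4, 163.9], 111) [566.8 121.   76.3] [0.8 0.8]
grey scene ([271.8, 249.1], 277) grey side ([285.8, 159.1], 222) [667.5 135.9  71. ] [1. 1.]
wood scene ([220.0, 180.8], 89) wood side ([263.9, 248.3], 168) [ 573.2 -134.5   59.6] [0.5 0.5]
blue scene 1578 [[250, 137], [183, 174], [166, 157], [232, 125]] [[327.0, -238.0], [599.0, -273.0], [582.0, -372.0], [319.0, -328.0]] ((455.9066467285156, -300.2691650390625), (105.66975402832031, 276.8451843261719), 79.58392333984375)
blue side 8172 [[132, 363], [145, 316], [288, 329], [287, 378]] [[312.0, -326.0], [328.0, -237.0], [597.0, -295.0], [579.0, -384.0]] ((454.26715087890625, -310.5096740722656), (101.38090515136719, 275.55291748046875), 79.55340576171875)
white scene 3195 [[417, 232], [349, 287], [321, 262], [390, 212]] [[327.0, 374.0], [596.0, 327.0], [582.0, 233.0], [312.0, 283.0]] ((455.1490478515625, 303.75048828125), (98.47626495361328, 278.4441833496094), 79.31906127929688)
white side 1938 [[152, 147], [159, 131], [250, 135], [248, 155]] [[314.0, 293.0], [330.0, 369.0], [599.0, 322.0], [582.0, 229.0]] ((455.7565612792969, 300.04376220703125), (96.68499755859375, 276.3515625), 79.23471069335938)
```

```bash
cat >> h.py <<'E'
from bench import bot,imaging
def look(name):
    c=imaging.camera_model("wrist"); im=imaging.capture("wrist"); cv2.imwrite(f"pics/{name}.png",im); return c,im
def st(m=""):
    s=bot.get_state(); print(m,"t",round(s["t"],2),"tcp",s["tcp_pos"].round(1),"f",s["contact_force"].round(1),"op",round(s["opening"],3)); return s
def blob(c,im,col,xyz,rad=60):
    q=comp(mask(im,col),proj(c,xyz)[0],rad)
    if q is None: return None
    ct=max(cv2.findContours(q[0],0,2)[0],key=cv2.contourArea)
    (u,v),r=cv2.minEnclosingCircle(ct)
    rad_mm=np.linalg.norm(onplane(c,(u+r,v),xyz[2])-onplane(c,(u,v),xyz[2]))
    return onplane(c,(u,v),xyz[2])[0],rad_mm,ct,q
E
python3 - <<'E'
from h import *
bot.move_ptp([467,-131,220],[np.pi,0,np.pi]); st()
c,im=look("w1"); print(proj(c,[467,-131,72]),proj(c,[455,-304,16]))
b=blob(c,im,"red",[467,-131,72]); print(b[:2] if b else b, b and b[3][1:])
E
```

```text
t 2.57 tcp [ 467.1 -130.4  220. ] f [-1.2  0.8 -1.1] op 0.998
[[257.72423557 185.6946678 ]] [[105.4360873  163.88382272]]
(array([ 464.53459242, -128.87011527,   72.        ]), np.float64(21.563413044069698)) (array([259.77094595, 183.7472973 ]), np.int32(1480))
```

View pics/w1.png

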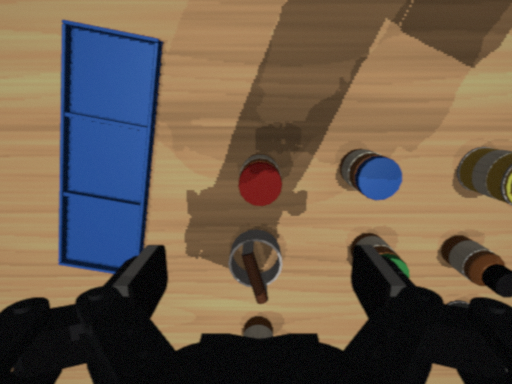

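The wrist view shows the red lid centred at (260,184), the cutter bar from (248,253) to (262,298), and the whole blue tray with corners at about (64,22), (160,40), (138,272) and (60,265). The fingers have plenty of clear space.

```bash
cat >> h.py <<'E'
def pick(xy,z,yaw,effort=40,pre=0.85,hov=150):
    R=[np.pi,0,yaw]
    bot.grip(pre)
    bot.move_ptp([*xy,hov],R); hit=bot.movel([*xy,z],max_speed=120,threshold=10)
    if hit: st("HIT"); return False
    bot.grip(0,effort); s=st("gripped"); bot.movel([*xy,hov],max_speed=150); st("lifted"); return True
def place(xy,z,yaw,op=0.85,hov=150):
    R=[np.pi,0,yaw]
    bot.move_ptp([*xy,hov],R); bot.dwell(.1); bot.movel([*xy,z+12],max_speed=120)
    print("touch",bot.movel([*xy,z],max_speed=25,threshold=5)); st("down")
    bot.grip(op); bot.dwell(.2); bot.movel([*xy,hov],max_speed=150); st("rel")
def tray(c,im,col,xyz,rad=60):
    m=cv2.morphologyEx(mask(im,col),cv2.MORPH_CLOSE,np.ones((7,7))); q=comp(m,proj(c,xyz)[0],rad)
    ct=max(cv2.findContours(q[0],0,2)[0],key=cv2.contourArea)
    P=onplane(c,cv2.convexHull(ct)[:,0],16)[:,:2]; return cv2.minAreaRect(P.astype(np.float32))
def slot(T,i):
    x,y,a=T; return np.array([x+91*i*np.cos(a),y+91*i*np.sin(a)])
E
python3 - <<'E'
from h import *
c=imaging.camera_model("wrist"); im=cv2.imread("pics/w1.png")
R=tray(c,im,"blue",[455,-304,16]);print(R)
a=np.radians(R[2]-90)
T=(R[0][0],R[0][1],a); print(T,slot(T,-1))
if abs(R[0][0]-455)<6 and abs(R[0][1]+304)<8 and abs(a+.185)<.05:
    if pick([465.2,-129.3],18,np.pi):
        p=slot(T,-1); bot.move_ptp([*p,150],[np.pi,0,np.pi+a]); st()
        cc,ii=look("w2")
E
```

```text
((453.6214294433594, -304.09173583984375), (100.19742584228516, 276.2884216308594), 79.55331420898438)
(453.6214294433594, -304.09173583984375, np.float64(-0.18232906297453091)) [ 364.12984057 -287.59156855]
gripped t 4.92 tcp [ 465.7 -129.6   18.8] f [-1.3  0.6  5.7] op 0.507
lifted t 5.95 tcp [ 464.5 -129.   149.1] f [-1.   0.6 -2.3] op 0.505
 t 6.72 tcp [ 364.1 -286.9  149.5] f [-0.2  0.7 -1.7] op 0.502
```

View pics/w2.png

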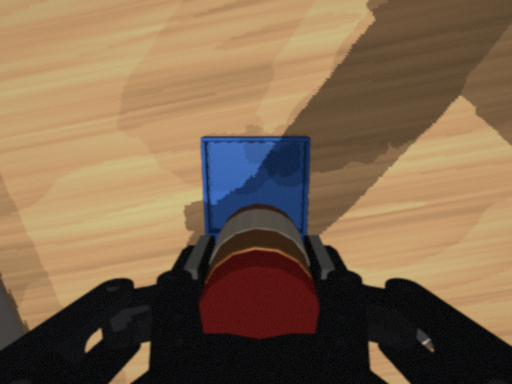

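The jar is held upright in line with the tray, over the near compartment (edges at columns 204–310), so I'll place it and then look at the white bottle.

Run:
```python
from h import *
T=(454.3,-304.1,-.1825)
place(slot(T,-1),21.5,np.pi+T[2])
bot.grip(.9)
bot.move_ptp([640,-132,220],[np.pi,0,np.pi]); st()
c,im=look("w3"); print(proj(c,[684.7,-132.7,88]),proj(c,[573.2,-134.5,62]))
b=blob(c,im,"white",[684.7,-132.7,88],30); print(b and (b[:2],b[3][1:]))
b=blob(c,im,"wood",[573.2,-134.5,66],30)
if b: print(b[:2],b[3][1:],cv2.minAreaRect(onplane(c,b[2][:,0],69)[:,:2].astype(np.float32)))
```

```text
touch True
down t 8.7 tcp [ 364.9 -287.7   22.8] f [-0.7 -0.1  6.3] op 0.506
rel t 10.3 tcp [ 364.4 -287.1  149.3] f [-1.   0.4 -0. ] op 0.852
 t 11.76 tcp [ 639.1 -132.8  219.5] f [-0.7 -0.7  0.5] op 0.9
[[258.45408757 236.45165187]] [[256.53371788 115.70526697]]
((array([ 684.48565747, -131.15490556,   88.        ]), np.float64(12.880009353335534)), (array([260.14044944, 235.75655431]), np.int32(534)))
(array([ 570.28317752, -133.25800299,   66.        ]), np.float64(31.911651410517916)) (array([256.29776423, 112.25914634]), np.int32(984)) ((571.3743896484375, -134.13958740234375), (60.9915657043457, 17.787677764892578), 15.023646354675293)
```

View pics/w3.png

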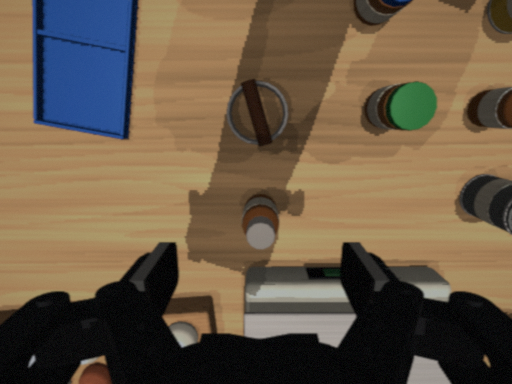

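The white cap is at (260,236), and the scale sits well beyond it (edge at row 265). The cutter bar runs from (248,82) to (262,142), centred at (571.4,−134.1) with yaw +15°. I'll do both now.

Run:
```python
from h import *
T=(454.3,-304.1,-.1825)
assert pick([684.5,-131.8],22,np.pi)
place(slot(T,1),25.5,np.pi+T[2])
assert pick([571.8,-134.1],43,np.pi+.262,effort=50)
c,im=look("w4")
```

```text
gripped t 14.07 tcp [ 685.2 -131.9   22.9] f [-0.   1.   5.4] op 0.451
lifted t 15.07 tcp [ 683.7 -131.6  148.6] f [ 0.4 -0.9 -1. ] op 0.455
touch True
down t 17.65 tcp [ 543.9 -320.7   26.9] f [-0.5  1.   5.1] op 0.453
rel t 19.25 tcp [ 543.2 -320.2  149. ] f [ 0.3  1.1 -0.1] op 0.848
gripped t 21.86 tcp [ 572.  -134.3   43.3] f [-0.3 -0.3  2.7] op 0.146
lifted t 22.73 tcp [ 571.1 -133.8  149. ] f [-0.9 -0.4 -1.8] op 0.149
```

View pics/w4.png

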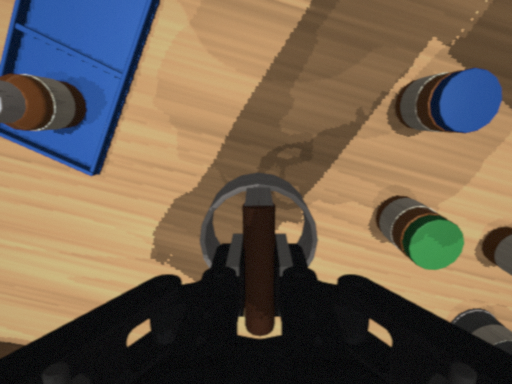

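The cutter is held squarely by the bar (260,270), the bottle stands in the far compartment at (50,103), and the green jar is undisturbed.

```bash
python3 - <<'E'
from h import *
T=(454.3,-304.1,-.1825)
place(slot(T,0),46.5,np.pi+T[2],hov=170)
c,im=look("w5")
bot.move_ptp([520,70,230],[np.pi,0,np.pi]); st()
c,im=look("w6")
for k,p in(("green",[564.8,5.3,72]),("yellow",[463.5,131.1,78])):
    b=blob(c,im,k,p,40); print(k,b and (b[:2],b[3][1:]))
try: print(tray(c,im,"white",[455,302,16],60))
except Exception as e: print(e)
E
python3 -c "
import cv2,numpy as np
cv2.imwrite('pics/w56.png',cv2.resize(np.hstack([cv2.imread('pics/w5.png'),cv2.imread('pics/w6.png')]),(800,300)))"
```

```text
touch True
down t 25.27 tcp [ 454.2 -304.6   47.1] f [ 0.  -1.7  3.9] op 0.142
rel t 27.04 tcp [ 453.8 -303.7  169.2] f [-0.2  0.3 -0.7] op 0.849
 t 28.52 tcp [520.   69.1 229.7] f [ 0.1  0.4 -0.1] op 0.846
green ((array([563.16067978,   8.43155008,  72.        ]), np.float64(20.375588280746413)), (array([199.7635893 , 224.57377049]), np.int32(1159)))
yellow None
((466.127685546875, 303.7088623046875), (100.99103546142578, 255.1438446044922), 79.37557220458984)
```

View pics/w56.png

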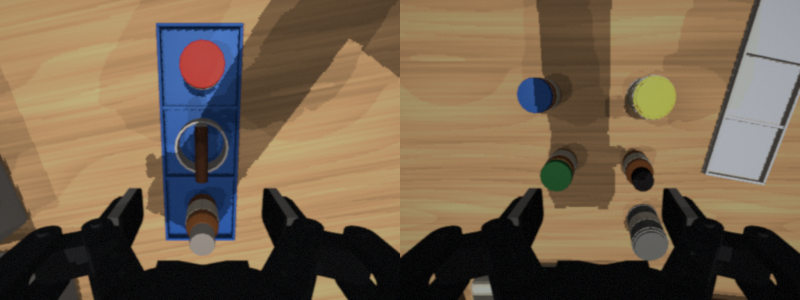

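On the left, all three blue-kit items stand centred in their own compartments. On the right, the green lid is at (557,176), yellow at (655,97), and the three stay-put items are untouched.

Run:
```python
from h import *
W=(455,302,-.185)
assert pick([564,7.2],18,np.pi)
p=slot(W,1)
bot.move_ptp([*slot(W,0),230],[np.pi,0,np.pi+W[2]])
c,im=look("w7"); 
place(p,21.5,np.pi+W[2])
bot.move_ptp([463,131,220],[np.pi,0,np.pi]); st()
c,im=look("w8"); print(proj(c,[463.5,131.1,78]))
h=cv2.cvtColor(im,cv2.COLOR_BGR2HSV); u,v=proj(c,[463.5,131.1,78])[0].astype(int); print(h[v-6:v+7:6,u-6:u+7:6].tolist())
m=cv2.inRange(h,(24,110,80),(36,255,255)); q=comp(m,(u,v),40)
if q:
    ct=max(cv2.findContours(q[0],0,2)[0],key=cv2.contourArea); ce,r=cv2.minEnclosingCircle(ct); print(ce,r,onplane(c,ce,78),q[1:])
cv2.imwrite('pics/w78.png',cv2.resize(np.hstack([cv2.imread('pics/w7.png'),im]),(800,300)))
```

```text
gripped t 30.93 tcp [564.6   7.   18.8] f [-1.  -0.3  5. ] op 0.505
lifted t 31.97 tcp [563.2   7.3 149. ] f [-0.3 -0.4 -1.2] op 0.508
touch True
down t 35.48 tcp [544.6 285.3  22.9] f [-1.5  0.4  5. ] op 0.509
rel t 37.08 tcp [543.8 285.  149. ] f [-0.3  0.1 -0.4] op 0.846
 t 37.86 tcp [463.5 131.4 219.6] f [-0.3  0.7  0.1] op 0.849
[[257.9694209  187.41053937]]
[[[21, 171, 119], [21, 170, 132], [21, 171, 133]], [[21, 169, 134], [21, 169, 134], [21, 171, 134]], [[21, 167, 134], [21, 171, 134], [20, 167, 134]]]
(271.5, 178.0) 21.914705276489258 [[454.39086509 143.84204103  78.        ]] (array([272.67092199, 178.94751773]), np.int32(705))
```

View pics/w78.png

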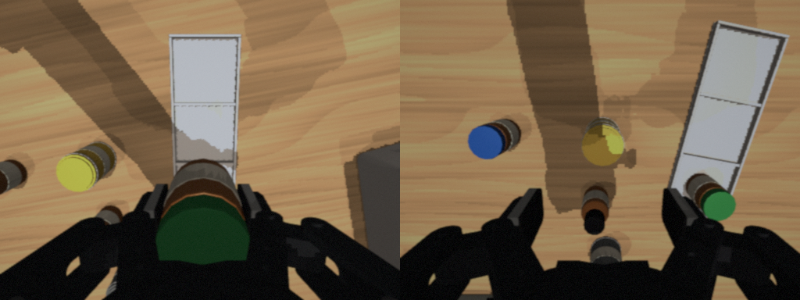

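The green jar stands in the end compartment of the white tray. The yellow lid, half in shadow, is centred near (260,186) in raw pixels, which agrees with the triangulated point at about (463,132).

Run:
```python
from h import *
W=(455,302,-.185)
assert pick([463,132.2],20,np.pi,effort=45,pre=1.0)
place(slot(W,-1),23.5,np.pi+W[2],op=1.0)
bot.move_ptp([300,60,300],[np.pi,0,np.pi]); bot.dwell(.5); st()
a,b=imaging.capture("scene"),imaging.capture("side")
cv2.imwrite("pics/f1.png",np.hstack([cv2.resize(a[90:320,130:450],(400,288)),cv2.resize(b[110:384,110:360],(400,438))[:288]]) )
cv2.imwrite("pics/sideF.png",b);cv2.imwrite("pics/sceneF.png",a)
S={n:imaging.camera_model(n) for n in("scene","side")};I={"scene":a,"side":b};I0={n:cv2.imread(f"pics/{n}0.png") for n in S}
for k,p in(("blue",[460,-16,68]),("black",[567,121,80]),("grey",[667,136,71])):
    for n in S:
        u=proj(S[n],p)[0]; q,q0=comp(mask(I[n],k),u),comp(mask(I0[n],k),u); print(k,n,q and q[1].round(1),q0 and q0[1].round(1))
```

```text
gripped t 40.23 tcp [463.5 132.1  20.7] f [-0.9 -0.1  6.2] op 0.598
lifted t 41.25 tcp [462.1 132.1 149.1] f [-0.7  0.5 -3.6] op 0.597
touch True
down t 43.76 tcp [365.6 318.8  24.7] f [-0.1  0.7  3.7] op 0.599
rel t 45.39 tcp [365.  318.3 149.2] f [0.5 0.6 0.4] op 0.998
 t 47.06 tcp [300.   60.1 299.9] f [ 1.2  0.2 -0. ] op 1.003
blue scene [277.2 177. ] [277.1 177. ]
blue side [207.6 209.2] [207.6 209.2]
black scene None None
black side [247.4 163.9] [247.4 163.9]
grey scene [271.8 248.8] [271.8 249.1]
grey side [285.8 159.1] [285.8 159.1]
```

View pics/sideF.png

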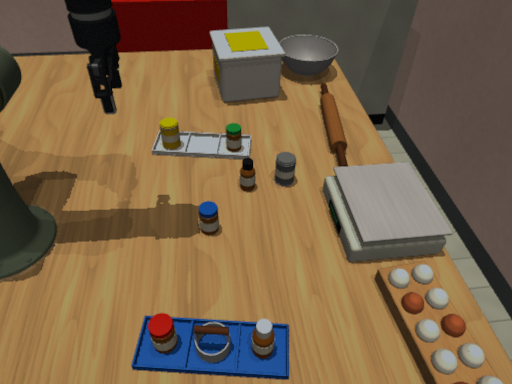

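View pics/sceneF.png

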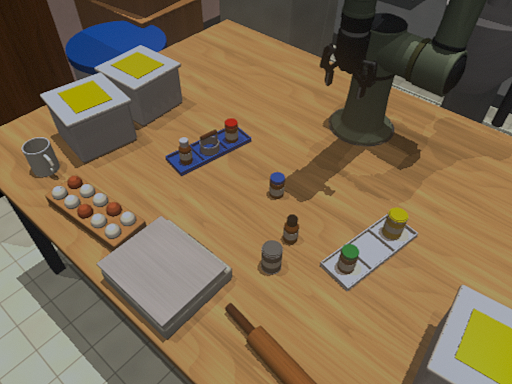

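Both views show every kit item upright in its own compartment. In the side image these are yellow (170,134), green (234,138), red (163,333), cutter (212,341) and white (263,338). The three stay-put items have not moved.

```bash
python3 -c "
from bench import bot
print(bot.sign_off())"
```

```text
the job is handed in; nothing more can be done
None
```

Both kits are made up and the job is handed in, at about 47 s of the 141 s allowed. The red-lidded jar, cutter and white-capped bottle are in the blue tray, and the yellow tin and green-lidded jar are in the white tray.

In the final scene and side pictures each item stands upright in its own compartment, with the gripper clear of everything. The blue-lidded jar and grey tin are within 0.3 px of where they started in both views.

Two checks fell short, and neither affected the placing:
- **Black-capped bottle:** its colour mask failed in the scene view, so the numeric check comes from the side view only, where it had not moved. It looks unmoved in the scene picture.
- **Yellow lid:** a shadow spoiled its mask in the wrist view before the pick, so I used the two-camera position and checked it by eye.

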